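# Close the blue sample chest: break its lid stay, then lower the lid

### The job

Two small sample chests stand open on the lab bench, each lid propped by a folding stay. Close the blue-lidded one: first press the orange pad at the knee of its stay down so that the stay breaks, then lower that lid gently until it is fully shut. Leave the grey-lidded chest propped open as it is.

Things in the scene. Friction and masses are not known exactly. Their poses are not given: they have to be found in the camera images.
- blue_chest_hinge (a point): Fixed white box with blue lid, 160 x 210 x 100 mm high. Point: middle of the hinge line, on the rim. Axes: x along the hinge, box spans y 0 to -210 mm, z up. Lid panel 166 x 210 x 14 mm stands 85 deg up from shut, free edge 210 mm above the hinge, blue outer face to +y. A like chest with a grey lid, turned much the same way, stands beside it.
- blue_chest_knee (a point): Middle of the top of the orange pad (36 x 30 x 8 mm) at the knee of the blue chest's stay: steel bars, 68 mm box to knee, 115 mm knee to lid. It starts locked just past straight, the pad 50 mm to +x, 132 mm to -y and 37 mm above the hinge point. Pressed 25 to 35 mm down (a few N), it shifts 16 to 20 mm to +y: the stay is broken and the lid leans 4 to 10 deg further in.
- blue_chest_lid (a joint): Blue lid's hinge angle, rad: 0 propped open, grows as it is lowered, 1.484 shut. Once the stay is broken, push the outer face near the free edge (about 5 N) to -y and down; the knee folds into the box. Hinge friction keeps the lid at any angle, so it must be pushed right down. Shut, its outer face is level, 14 mm above the rim.
- grey_chest_lid (a joint): The same angle for the grey-lidded chest of the same build, which must stay propped open (0).

How it is judged:
By the outcome, as a careful person would: the job done as asked, in the order asked, and still so for the second after the job is handed in, with the robot touching nothing.
It also fails if it takes over 51 s, if anything falls off the work surface, if the arm or the gripper's body presses on something with over 40 N, if the wrist force passes 120 N, or if a joint passes its speed limit or range.

### The arm

A 7-joint arm with a two-finger parallel gripper is mounted at the origin on the work surface. World frame = base frame: x ahead of the robot, y to its left, z up, the work surface at z = 0. Lengths are in mm, angles in rad, forces in N, time in s.
With the tool pointing down it reaches from about 375 to 925 mm from the base axis. Payload 3.1 kg.
Tool frame: the origin (TCP) lies at the very end of the fingers, on their centre line; the grasp point (between the pads) lies 19 mm behind it; z points along the fingers, y is the direction in which the jaws open and shut (so a half turn about z gives the same grasp; the last joint's range is limited). The gripper opens to 85 mm and grips with 20 to 120 N. Pads are 22 mm wide; open, the fingers measure 114 mm over their backs; the gripper's body (76 mm by 85 mm) begins 54 mm behind the grasp point. The pads swing forward as they close: fully open they stand 13 mm farther back than shut.
Start: joints at [1.132, 0.383, 0.044, 1.598, -0.018, 1.161, -0.05], TCP at [217.276, -612.612, 231.269] pointing down, gripper open.
Joint ranges: [-2.61, 2.61], [-0.41, 2.15], [-1.48, 1.57], [0, 2.5], [-1.57, 4.71], [0.05, 1.97], [-2.85, 2.85]. Speed limits (rad/s): [2.79, 2.79, 3.14, 3.14, 3.14, 3.14, 3.14].

### API

Orientations are given as [roll, pitch, yaw] about the fixed x, y, z axes, in that order (R = Rz(yaw) Ry(pitch) Rx(roll)).
In Python, from station import ctrl gives the robot as it stands.
- The arm moves only by the tool jog_arm, never from a script. Its argument "commands" is a list of rows, each a list of 7 numbers: the gripper's target within -1 to 1 (fully open at 1, half-way at 0, shut at -1), then the shift along the tool's x, y, z in units of 25 mm (1.0 is 25 mm), then the turn, a rotation vector about the tool's x, y, z in units of 6 degrees (1.0 is 6 degrees). A call has 1 to 20 rows; each row shifts and turns the pose as measured when the row begins, along the tool's axes as they then stand; what a row does not reach is not made up. A row lasts 1/10 s, in which the tool goes at most 50 mm and 8.59 degrees, less where a joint would pass 70% of its speed; a pose out of reach is approached as far as the arm can. A call is refused whole if a number of a shift passes 1 or a number of a turn 1, either way. A call with a gripper value outside its range is refused whole. The fingers move at their own pace and stop on an object; the grip force is fixed at half the most. Time passes only in rows, so rows that do not move let the fingers close. It gives the time, the measured TCP pose, the force and the opening at its end, in the units of the state.
- ctrl.state(): the state, without advancing time (a new reading comes with each control period).
- ctrl.read_camera(name): name is "scene" or "side" or "wrist"; returns a dict with "frame" (400x640x3 uint8, red, green, blue), "fovy" (degrees; the focal length in pixels is half the picture's height over the tangent of half this angle, whatever the lens; pixels are square), "cx", "cy" (the principal point, pixels), "pose" (4x4, takes a point from camera to world coordinates); the wrist camera has in their place "T_tool_cam" (4x4, takes a point from camera to tool coordinates, whose origin is the TCP and whose axes are the flange's). Camera axes: x right, y down, z forward; pixel columns grow to the right and rows downward; lengths in mm; the calibration is good to about 2 mm. A picture is of the moment at which its call begins: read the wrist's pose just before it. There is no depth.
- ctrl.hand_in(): hands the job in, once; it reports no verdict.
The state is a dict: "time_s": time; "joints": joint angles; "dq": joint speeds; "joint_torque": joint torques, N m; "eef_pos": TCP position; "eef_rot": TCP orientation; "wrist_force": force on the tool from outside, world axes, zero at the start; "torque": the same for the moment, N m; "grip_width": finger opening in mm.
Only numpy, scipy, OpenCV 4.12 (cv2) and the standard library are available. Lean on these libraries where they do the work, as an engineer would, in place of code of your own. Each camera call takes 0.05 s, during which the arm holds its last target. There are 200 camera calls.

## Working session

There is one attempt and no reset: what is moved stays moved. The work goes in short steps, Python scripts to look and compute and a tool call to move; the robot and the scene stay as the last step left them, time stands still between calls to the robot, and variables do not carry over. Pictures are saved under pics/ and viewed, about 8 in all and at most 12, crops included, and the job is handed in when it is done.

Besides the shell and the picture viewer there is one more tool, called after "Request:" in YAML: its name, and indented under it one key for each argument. jog_arm: Moves the arm, as the interface text tells. Its arguments: {"type":"object","properties":{"commands":{"type":"array","items":{"type":"array","items":{"type":"number"}}}},"required":["commands"]}

```bash
mkdir -p pics; python3 - <<'E'
from station import ctrl
import cv2,numpy as np,pickle
s=ctrl.state();print(s)
D={}
for n in("scene","side","wrist"):
    c=ctrl.read_camera(n);D[n]=c
    cv2.imwrite(f"pics/{n}0.png",c["frame"][:,:,::-1])
    print(n,c["fovy"],c["cx"],c["cy"],np.round(c.get("pose",c.get("T_tool_cam")),3).tolist())
pickle.dump(D,open("cams.pkl","wb"))
E
```

```text
{'time_s': 0.0, 'joints': array([ 1.13220243,  0.38388151,  0.04382637,  1.599614  , -0.01789759,
        1.16120065, -0.04991504]), 'dq': array([-0.00082149,  0.00124798, -0.00118109,  0.00219234, -0.0001896 ,
       -0.00055358,  0.00117039]), 'joint_torque': array([ 3.26141299e-04, -4.33451557e+01,  1.02463502e+00, -2.49510884e+01,
        1.04788764e-02,  1.14254578e-02,  2.63366366e-05]), 'eef_pos': array([ 216.92655945, -611.70845841,  229.83846974]), 'eef_rot': array([-3.13888551e+00,  1.47078348e-04,  3.40866160e-01]), 'wrist_force': array([0.18935728, 0.12524784, 0.02279344]), 'torque': array([ 0.00511183, -0.06345821, -0.00920623]), 'grip_width': 85.16668788690868}
scene 44.97797001680373 327.8806041949006 202.9984774609172 [[-0.402, 0.598, -0.693, 1238.036], [0.916, 0.253, -0.312, 341.763], [-0.012, -0.76, -0.65, 801.69], [0.0, 0.0, 0.0, 1.0]]
side 43.26174155007809 328.3719685985538 196.92420907346389 [[-0.908, -0.328, 0.261, 249.66], [-0.419, 0.696, -0.583, 665.861], [0.009, -0.639, -0.769, 998.651], [0.0, 0.0, 0.0, 1.0]]
wrist 61.683245022664416 322.3621221572564 198.9903383634475 [[-0.0, -0.961, -0.276, 69.379], [1.0, -0.001, 0.0, 0.17], [-0.0, -0.276, 0.961, -142.891], [0.0, 0.0, 0.0, 1.0]]
```

View pics/scene0.png

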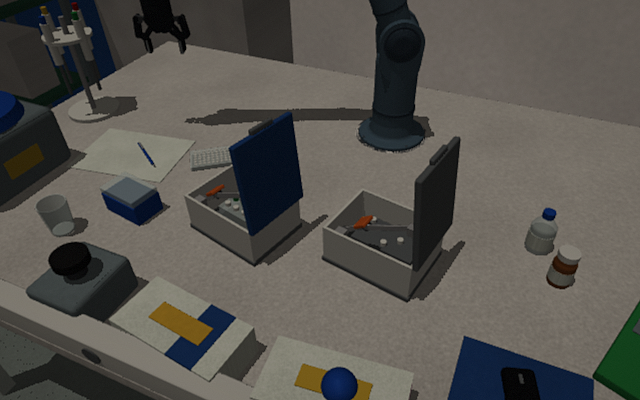

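View pics/side0.png

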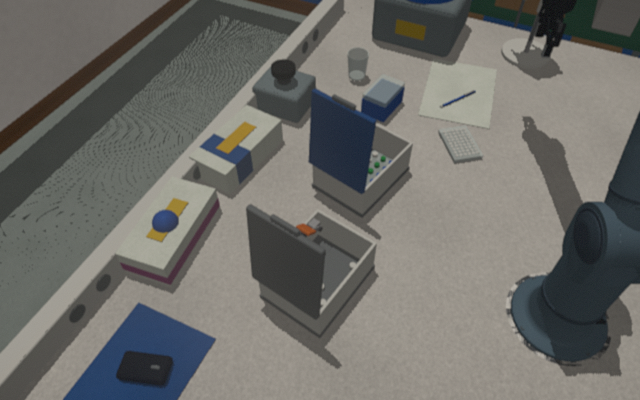

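The blue chest is the one further from the scene camera's right: blue lid at about (232–301, 113–233) in scene and (309–374, 91–190) in side. I fit its pose from the lid's face corners.

```bash
cat > h.py <<'E'
import numpy as np,cv2
from scipy.spatial.transform import Rotation as R
def proj(c,P,T=None):
    T=np.linalg.inv(c["pose"] if T is None else T);P=np.atleast_2d(P)
    q=P@T[:3,:3].T+T[:3,3];f=200/np.tan(np.radians(c["fovy"])/2)
    return np.c_[c["cx"]+f*q[:,0]/q[:,2],c["cy"]+f*q[:,1]/q[:,2]]
def toW(p,L):
    x,y,z,a=p;L=np.atleast_2d(L);return L@np.array([[np.cos(a),np.sin(a),0],[-np.sin(a),np.cos(a),0],[0,0,1]])+[x,y,z]
def lidpt(x,r,t,phi=0):
    th=np.radians(85)-phi;return [x,-r*np.cos(th)+t*np.sin(th),r*np.sin(th)+t*np.cos(th)]
E
cat > fit.py <<'E'
from h import *;import pickle
from scipy.optimize import least_squares
D=pickle.load(open("cams.pkl","rb"));obs={}
boxes={"scene":(215,100,310,245),"side":(295,80,385,200)}
for n,b in boxes.items():
    x0,y0,x1,y1=b;hsv=cv2.cvtColor(D[n]["frame"],cv2.COLOR_RGB2HSV)[y0:y1,x0:x1]
    m=cv2.inRange(hsv,(100,120,25),(125,255,255))
    m=cv2.morphologyEx(m,cv2.MORPH_OPEN,np.ones((3,3)))
    cs=max(cv2.findContours(m,0,1)[0],key=cv2.contourArea)
    h=cv2.convexHull(cs)
    for e in np.arange(2,20,.5):
        q=cv2.approxPolyDP(h,e,True)
        if len(q)<=4:break
    q=q[:,0]+[x0,y0];print(n,len(q),cv2.contourArea(cs),q.tolist());obs[n]=q
L=np.array([lidpt(sx*83,r,14) for sx in(1,-1) for r in(0,210)])
def res(p):
    o=[]
    for n in obs:
        u=proj(D[n],toW(p,L));d=np.linalg.norm(u[:,None]-obs[n][None],axis=2)
        o+=list((u-obs[n][d.argmin(1)]).ravel())
    return np.array(o)
best=None
for x in(500,700):
  for y in(-300,-100,50):
    for a in np.arange(-3,3.2,.5):
        r=least_squares(lambda p:res([*p[:2],100,p[2]]),[x,y,a],x_scale=[100,100,1],loss="soft_l1")
        if best is None or r.cost<best.cost:best=r
p=[*best.x[:2],100,best.x[2]];print(np.round(p,3),best.cost,np.round(res(p),1))
np.save("p.npy",p)
B=[[sx*80,y,z] for sx in(1,-1) for y in(0,-210) for z in(0,-100)]
print("knee",toW(p,[50,-132,37]))
ims=[]
for n,b in boxes.items():
    im=cv2.resize(D[n]["frame"][:,:,::-1],None,fx=3,fy=3,interpolation=cv2.INTER_CUBIC)
    for P,c in((B,(0,255,255)),(L,(0,0,255)),([[50,-132,37]],(0,255,0))):
        for u in proj(D[n],toW(p,P)):cv2.circle(im,tuple(int(v) for v in(u*3+1)),3,c,1)
    cx,cy=(b[0]+b[2])*3//2,(b[1]+b[3])*3//2
    ims.append(im[cy-240:cy+300,cx-195:cx+195])
cv2.imwrite("pics/fit.png",cv2.convertScaleAbs(np.hstack(ims),alpha=1.6))
E
python3 fit.py
```

```text
scene 4 5448.5 [[290, 112], [301, 194], [251, 235], [229, 148]]
side 4 387.0 [[353, 111], [367, 101], [384, 108], [384, 119]]
[ 543.873 -114.277  100.      -3.414] 238.5757897839666 [-10.9 -10.6   0.3  -5.6 -13.4 -14.1   0.3  -6.3  -3.4  64.5   0.4   1.7
 -25.7  39.9 -30.4 -24.1]
knee [[531.17841729  26.30366862 137.        ]]
```

View pics/fit.png

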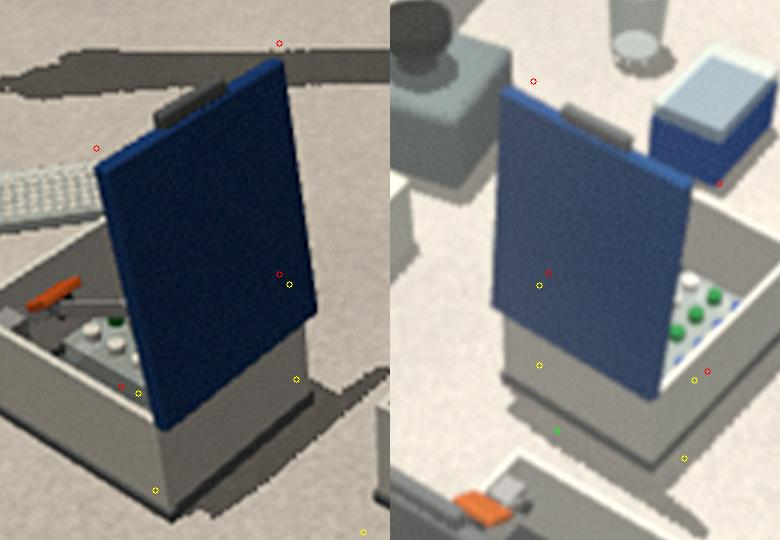

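```bash
cat > fit2.py <<'E'
import re
s=open("fit.py").read()
a=s.index("for n,b in boxes");b=s.index("best=None")
new='''obs={"scene":[[231.7,149.7],[292,114.3],[302.7,196.3],[251.7,235],[254.7,265.7],[301.7,224]],"side":[[313.3,91],[375,123],[363.3,192.7],[310,161.7],[312.7,186.7],[362.3,216]]}
L=np.array([lidpt(83,210,14),lidpt(-83,210,14),lidpt(-83,0,14),lidpt(83,0,14),[80,0,-100],[-80,0,-100]])
L2={"scene":L,"side":L}
def res(p):return np.concatenate([(proj(D[n],toW(p,L))-obs[n]).ravel() for n in obs])
'''
open("fit3.py","w").write(s[:a]+new+s[b:])
E
python3 fit2.py; python3 fit3.py
```

```text
[ 5.62902e+02 -9.08440e+01  1.00000e+02 -2.42000e-01] 10.925164405991811 [ 0.5 -1.1  0.2 -3.   1.  -1.5  0.9  0.6 -0.6 -0.9 -1.3  1.4 -1.4 -1.7
 -0.2 -0.8 -0.3  1.3 -1.6 -0.3  0.8 -1.   0.5  0.2]
knee [[ 579.82366092 -230.97839646  137.        ]]
```

View pics/fit.png

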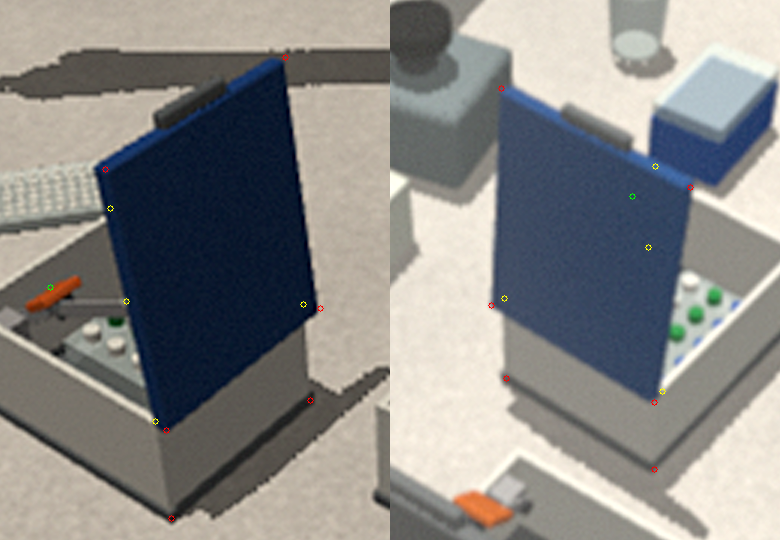

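Fit good to about 1 px: hinge at about (563, −91, 100), yaw −0.242, knee at about (580, −231, 137). In the scene half the predicted pad point at (50,287) sits on the orange pad. Now I turn the tool to match the chest and shut the fingers.

Request:
jog_arm:
  commands:
    - [-1, 0, 0, 0, 0, 0, 0.95]
    - [-1, 0, 0, 0, 0, 0, 0.95]
    - [-1, 0, 0, 0, 0, 0, 0.95]
    - [-1, 0, 0, 0, 0, 0, 0.95]
    - [-1, 0, 0, 0, 0, 0, 0.95]
    - [-1, 0, 0, 0, 0, 0, 0.95]
    - [-1, 0, 0, 0, 0, 0, 0]

```text
time_s: 0.85
eef_pos: [216.0, -609.1, 225.8]
eef_rot: [-3.133, 0.006, -0.28]
wrist_force: [0.1, 0.2, -0.1]
grip_width: 0.0
```

```bash
cat > go.py <<'E'
# usage: go.py lx ly wz : tool-frame shift (units of 25mm) to chest-local lx,ly and world z
from h import *;import sys
from station import ctrl
p=np.load("p.npy");s=ctrl.state();M=R.from_euler("xyz",s["eef_rot"])
print("t",round(s["time_s"],2),"pos",np.round(s["eef_pos"],1),"rot",np.round(s["eef_rot"],3),"F",np.round(s["wrist_force"],1),"w",round(s["grip_width"],1))
c,n=np.cos(p[3]),np.sin(p[3]);d=s["eef_pos"][:2]-p[:2];print("local",np.round([c*d[0]+n*d[1],-n*d[0]+c*d[1],s["eef_pos"][2]],1))
for i in range(1,len(sys.argv),3):
    a=list(map(float,sys.argv[i:i+3]));t=toW(p,[a[0],a[1],a[2]-100])[0]
    print("shift",np.round(M.inv().apply(t-s["eef_pos"])/25,2),"turn to yaw",np.round((M.inv()*R.from_euler("xyz",[np.pi,0,p[3]])).as_rotvec(degrees=True)/6,2))
E
python3 go.py 50 -130 200
```

```text
t 0.85 pos [ 216.  -609.1  225.8] rot [-3.133  0.006 -0.28 ] F [ 0.1  0.2 -0.1] w 0.0
local [-212.7 -586.3  225.8]
shift [  9.82 -18.63   1.12] turn to yaw [-0.08  0.06 -0.36]
```

Request:
jog_arm:
  commands:
    - [-1, 0.5, -0.93, 0, 0, 0, -0.1]
    - [-1, 0.5, -0.93, 0, 0, 0, -0.1]
    - [-1, 0.5, -0.93, 0, 0, 0, -0.1]
    - [-1, 0.5, -0.93, 0, 0, 0, -0.1]
    - [-1, 0.5, -0.93, 0, 0, 0, 0]
    - [-1, 0.5, -0.93, 0, 0, 0, 0]
    - [-1, 0.5, -0.93, 0, 0, 0, 0]
    - [-1, 0.5, -0.93, 0, 0, 0, 0]
    - [-1, 0.5, -0.93, 0, 0, 0, 0]
    - [-1, 0.5, -0.93, 0, 0, 0, 0]
    - [-1, 0.5, -0.93, 0, 0, 0, 0]
    - [-1, 0.5, -0.93, 0, 0, 0, 0]
    - [-1, 0.5, -0.93, 0, 0, 0, 0]
    - [-1, 0.5, -0.93, 0, 0, 0, 0]
    - [-1, 0.5, -0.93, 0, 0, 0, 0]
    - [-1, 0.5, -0.93, 0, 0, 0, 0]
    - [-1, 0, 0, 0, 0, 0, 0]

```text
time_s: 2.55
eef_pos: [501.0, -278.1, 222.6]
eef_rot: [-3.131, 0.012, -0.199]
wrist_force: [0.4, 0.3, 0.4]
grip_width: -0.2
```

```bash
python3 go.py 50 -130 200
```

```text
t 2.55 pos [ 501.  -278.1  222.6] rot [-3.131  0.012 -0.199] F [0.4 0.3 0.4] w -0.2
local [ -15.3 -196.7  222.6]
shift [ 2.73 -2.54  0.9 ] turn to yaw [-0.1   0.12  0.41]
```

Request:
jog_arm:
  commands:
    - [-1, 0.7, -0.65, 0, -0.03, 0.03, 0.1]
    - [-1, 0.7, -0.65, 0, -0.03, 0.03, 0.1]
    - [-1, 0.7, -0.65, 0, -0.03, 0.03, 0.1]
    - [-1, 0.6, -0.55, 0, 0, 0, 0.1]
    - [-1, 0, 0, 0, 0, 0, 0]

```text
time_s: 3.05
eef_pos: [579.2, -233.7, 220.9]
eef_rot: [3.139, 0.006, -0.237]
wrist_force: [0.4, 1.4, 0.3]
grip_width: 0.0
```

```bash
cat > wr.py <<'E'
# wr.py name : wrist + scene view with predicted knee marked
from h import *;import sys
from station import ctrl
p=np.load("p.npy");n=sys.argv[1]
s=ctrl.state();w=ctrl.read_camera("wrist");T=np.eye(4);T[:3,:3]=R.from_euler("xyz",s["eef_rot"]).as_matrix();T[:3,3]=s["eef_pos"];T=T@w["T_tool_cam"]
im=w["frame"][:,:,::-1].copy()
print("knee px",proj(w,toW(p,[50,-132,37]),T),"TCP px",proj(w,s["eef_pos"],T))
sc=ctrl.read_camera("scene")["frame"][80:280,160:480,::-1]
o=np.hstack([cv2.resize(im,(400,250)),cv2.resize(sc,(400,250),interpolation=2)])
cv2.imwrite(f"pics/{n}.png",cv2.convertScaleAbs(o,alpha=1.6))
np.savez(f"{n}.npz",im=im,T=T)
hsv=cv2.cvtColor(im,cv2.COLOR_BGR2HSV);m=cv2.inRange(hsv,(3,160,60),(18,255,255))
k,l,st,ce=cv2.connectedComponentsWithStats(m)
print([(st[i].tolist(),ce[i].round(1).tolist()) for i in range(1,k) if st[i][4]>60])
E
python3 go.py 50 -130 180; python3 wr.py w1
```

```text
t 3.05 pos [ 579.2 -233.7  220.9] rot [ 3.139  0.006 -0.237] F [0.4 1.4 0.3] w 0.0
local [  50.  -134.7  220.9]
shift [ 0.01 -0.19  1.64] turn to yaw [0.02 0.06 0.04]
knee px [[317.51275469 204.51180653]] TCP px [[321.44997011 257.82248981]]
[([293, 177, 39, 53, 1796], [312.0, 201.8])]
```

View pics/w1.png

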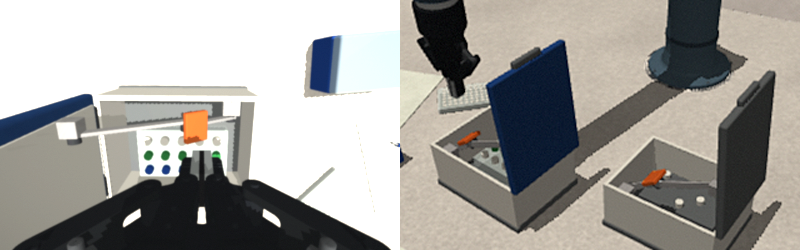

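Wrist view: orange pad at full-res (312,202), about 4 mm toward the lid of the prediction, so local y of about −128. The stay bar runs left to the lid and the gripper is clear of the lid. Descend to just above the pad.

Request:
jog_arm:
  commands:
    - [-1, 0.05, -0.1, 1, 0, 0, 0]
    - [-1, 0.05, -0.1, 1, 0, 0, 0]
    - [-1, 0, -0.1, 0.9, 0, 0, 0]
    - [-1, 0, 0, 0, 0, 0, 0]

```text
time_s: 3.55
eef_pos: [574.3, -239.4, 147.8]
eef_rot: [3.131, 0.009, -0.249]
wrist_force: [-0.9, -0.1, -0.2]
grip_width: 0.2
```

```bash
python3 go.py 51 -126 137 51 -110 107
```

```text
t 3.55 pos [ 574.3 -239.4  147.8] rot [ 3.131  0.009 -0.249] F [-0.9 -0.1 -0.2] w 0.2
local [  46.7 -141.5  147.8]
shift [ 0.17 -0.63  0.42] turn to yaw [ 0.1   0.08 -0.07]
shift [ 0.18 -1.28  1.62] turn to yaw [ 0.1   0.08 -0.07]
```

Request:
jog_arm:
  commands:
    - [-1, 0.17, -0.6, 0, 0.1, 0.08, 0]
    - [-1, 0, 0, 0, 0, 0, 0]

```text
time_s: 3.75
eef_pos: [581.2, -228.0, 148.8]
eef_rot: [3.141, -0.001, -0.253]
wrist_force: [-0.6, -0.3, 0.5]
grip_width: -0.0
```

```bash
python3 go.py 51 -126 137
```

```text
t 3.75 pos [ 581.2 -228.   148.8] rot [ 3.141e+00 -1.000e-03 -2.530e-01] F [-0.6 -0.3  0.5] w -0.0
local [  50.6 -128.8  148.8]
shift [ 0.01 -0.11  0.47] turn to yaw [ 0.01 -0.01 -0.11]
```

Press in steps, drifting with the pad toward the lid.

Request:
jog_arm:
  commands:
    - [-1, 0, -0.1, 0.3, 0, 0, 0]
    - [-1, 0, -0.08, 0.25, 0, 0, 0]
    - [-1, 0, -0.08, 0.25, 0, 0, 0]
    - [-1, 0, -0.08, 0.25, 0, 0, 0]

```text
time_s: 4.15
eef_pos: [586.9, -221.1, 126.3]
eef_rot: [3.139, -0.01, -0.253]
wrist_force: [0.1, 0.8, 1.8]
grip_width: 0.1
```

```bash
python3 go.py 51 -112 107
```

```text
t 4.15 pos [ 586.9 -221.1  126.3] rot [ 3.139 -0.01  -0.253] F [0.1 0.8 1.8] w 0.1
local [  54.5 -120.8  126.3]
shift [-0.15 -0.35  0.77] turn to yaw [ 0.02 -0.1  -0.11]
```

Request:
jog_arm:
  commands:
    - [-1, -0.12, -0.1, 0.25, 0, -0.1, 0]
    - [-1, -0.08, -0.12, 0.25, 0, 0, 0]
    - [-1, -0.05, -0.12, 0.25, 0, 0, 0]
    - [-1, 0, 0, 0, 0, 0, 0]

```text
time_s: 4.55
eef_pos: [587.0, -213.0, 108.2]
eef_rot: [3.137, -0.009, -0.253]
wrist_force: [0.2, 1.3, 0.6]
grip_width: 0.1
```

```bash
python3 go.py 51 -112 105; python3 wr.py w2
```

```text
t 4.55 pos [ 587.  -213.   108.2] rot [ 3.137 -0.009 -0.253] F [0.2 1.3 0.6] w 0.1
local [  52.6 -112.8  108.2]
shift [-0.07 -0.03  0.13] turn to yaw [ 0.04 -0.08 -0.11]
knee px [[371.33742705 295.9573482 ]] TCP px [[321.43535399 257.84471741]]
[([286, 221, 65, 31, 1525], [317.8, 234.0])]
```

View pics/w2.png

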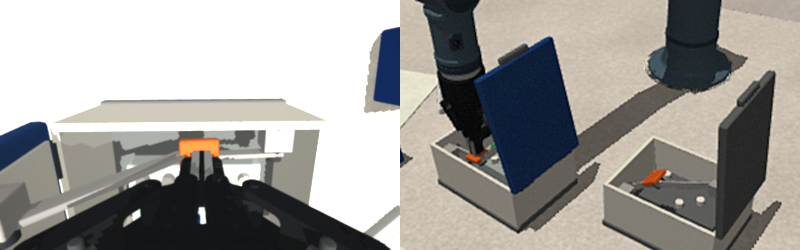

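The tip sits on the pad (seen at (318,234)), with z about 108 (29 mm down) and the lid leaning further in. A little more, then lift off, backing away from the lid.

Request:
jog_arm:
  commands:
    - [-1, -0.05, -0.06, 0.15, 0, 0, 0]
    - [-1, 0, 0, 0, 0, 0, 0]
    - [-1, 0, 0, -0.8, 0, 0, 0]
    - [-1, 0, 0.3, -1, 0, 0, 0]
    - [-1, 0, 0.3, -1, 0, 0, 0]
    - [-1, 0, 0.3, -1, 0, 0, 0]
    - [-1, 0, 0.2, -1, 0, 0, 0]
    - [-1, 0, 0, -1, 0, 0, 0]
    - [-1, 0, 0, -1, 0, 0, 0]
    - [-1, 0, 0, 0, 0, 0, 0]

```text
time_s: 5.65
eef_pos: [566.9, -230.9, 268.8]
eef_rot: [-3.139, 0.027, -0.251]
wrist_force: [0.7, -0.0, 0.9]
grip_width: -0.2
```

```bash
python3 go.py 0 -130 370; python3 wr.py w3
```

```text
t 5.65 pos [ 566.9 -230.9  268.8] rot [-3.139  0.027 -0.251] F [ 0.7 -0.   0.9] w -0.2
local [  37.4 -135.   268.8]
shift [-1.61 -0.2  -4.  ] turn to yaw [-0.03  0.26 -0.09]
knee px [[318.418793   169.82457427]] TCP px [[321.45181214 257.82654756]]
[([280, 141, 33, 39, 1157], [296.3, 160.4])]
```

View pics/w3.png

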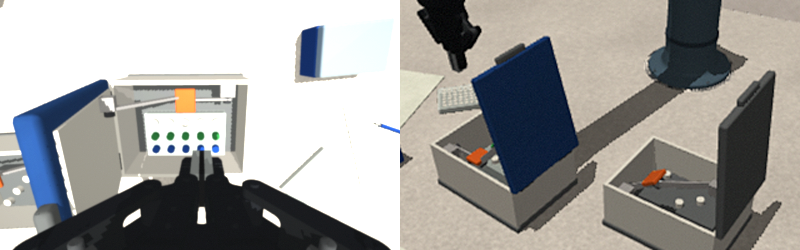

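Stay stays broken (pad stays low and shifted, lid leaning in). Up and over to the outer side of the lid.

Request:
jog_arm:
  commands:
    - [-1, -0.1, 0.1, -1, 0, 0.1, 0]
    - [-1, -0.1, 0, -1, 0, 0.1, 0]
    - [-1, -0.1, 0, -1, 0, 0.06, 0]
    - [-1, -0.1, 0, -1, 0, 0, 0]
    - [-1, -0.1, 0, -0.4, 0, 0, 0]
    - [-1, -0.15, -1, 0, 0, 0, 0]
    - [-1, -0.15, -1, 0, 0, 0, 0]
    - [-1, -0.15, -1, 0, 0, 0, 0]
    - [-1, -0.15, -1, 0, 0, 0, 0]
    - [-1, -0.15, -1, 0, 0, 0, 0]
    - [-1, -0.15, -1, 0, 0, 0, 0]
    - [-1, 0, -1, 0, 0, 0, 0]
    - [-1, 0, -1, 0, 0, 0, 0]
    - [-1, 0, -0.8, 0, 0, 0, 0]
    - [-1, 0, 0, 0, 0, 0, 0]

```text
time_s: 7.25
eef_pos: [568.0, 1.5, 340.3]
eef_rot: [-3.138, 0.081, -0.25]
wrist_force: [-0.8, 0.3, -0.8]
grip_width: 0.0
```

```bash
python3 go.py 0 50 285
```

```text
t 7.25 pos [568.    1.5 340.3] rot [-3.138  0.081 -0.25 ] F [-0.8  0.3 -0.8] w 0.0
local [-17.1  90.9 340.3]
shift [0.88 1.64 2.14] turn to yaw [-0.04  0.77 -0.08]
```

Request:
jog_arm:
  commands:
    - [-1, 0.3, 0.6, 0.6, 0, 0.4, 0]
    - [-1, 0.3, 0.6, 0.8, 0, 0.4, 0]
    - [-1, 0.3, 0.5, 0.7, 0, 0, 0]
    - [-1, 0, 0, 0, 0, 0, 0]

```text
time_s: 7.65
eef_pos: [573.2, -48.7, 278.7]
eef_rot: [3.14, 0.006, -0.249]
wrist_force: [-0.6, -1.1, 0.0]
grip_width: -0.0
```

```bash
python3 go.py 0 0 285; python3 - <<'E'
from h import *
for ph in np.radians([6,8,10]): print(np.round(lidpt(0,185,14,ph)))
E
python3 wr.py w4
```

```text
t 7.65 pos [573.2 -48.7 278.7] rot [ 3.14   0.006 -0.249] F [-0.6 -1.1  0. ] w -0.0
local [-1.000e-01  4.340e+01  2.787e+02]
shift [ 0.02  1.74 -0.25] turn to yaw [ 0.01  0.05 -0.07]
[  0. -22. 184.]
[  0. -28. 183.]
[  0. -34. 182.]
knee px [[531.95572941 124.64646466]] TCP px [[321.44327869 257.83427071]]
[([144, 227, 39, 44, 1281], [163.6, 248.1])]
```

View pics/w4.png

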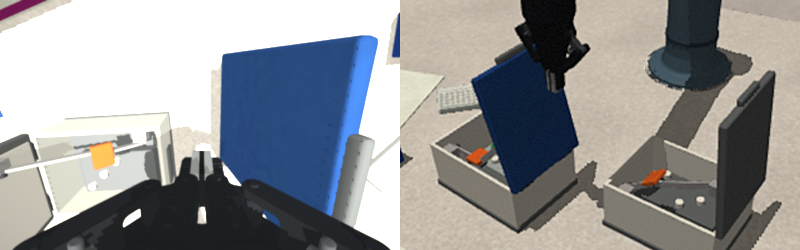

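Wrist view: fingertip is just outside the blue lid's outer face near the free edge, grey chest clear to the left. Approach and begin pushing.

Request:
jog_arm:
  commands:
    - [-1, 0, 0.6, -0.1, 0, 0, 0]
    - [-1, 0, 0.6, 0, 0, 0, 0]
    - [-1, 0, 0.4, 0, 0, 0, 0]
    - [-1, 0, 0.35, 0.05, 0, 0, 0]
    - [-1, 0, 0.35, 0.08, 0, 0, 0]
    - [-1, 0, 0.35, 0.1, 0, 0, 0]

```text
time_s: 8.35
eef_pos: [560.3, -112.7, 283.3]
eef_rot: [-3.138, -0.007, -0.243]
wrist_force: [1.0, 2.3, 2.6]
grip_width: 0.0
```

```bash
python3 go.py 0 -60 274
```

```text
t 8.35 pos [ 560.3 -112.7  283.3] rot [-3.138 -0.007 -0.243] F [1.  2.3 2.6] w 0.0
local [  2.7 -21.9 283.3]
shift [-0.11  1.53  0.36] turn to yaw [-0.04 -0.06 -0.01]
```

Request:
jog_arm:
  commands:
    - [-1, -0.03, 0.4, 0.1, 0, -0.05, 0]
    - [-1, 0, 0.4, 0.12, 0, 0, 0]
    - [-1, 0, 0.4, 0.14, 0, 0, 0]
    - [-1, 0, 0.4, 0.17, 0, 0, 0]
    - [-1, 0, 0.38, 0.2, 0, 0, 0]

```text
time_s: 8.85
eef_pos: [548.7, -161.1, 265.7]
eef_rot: [-3.134, -0.005, -0.239]
wrist_force: [-0.4, 0.9, 3.3]
grip_width: -0.2
```

```bash
python3 go.py 0 -90 260
```

```text
t 8.85 pos [ 548.7 -161.1  265.7] rot [-3.134 -0.005 -0.239] F [-0.4  0.9  3.3] w -0.2
local [  3.1 -71.6 265.7]
shift [-0.13  0.74  0.22] turn to yaw [-0.08 -0.04  0.03]
```

Request:
jog_arm:
  commands:
    - [-1, -0.03, 0.38, 0.22, -0.05, -0.04, 0]
    - [-1, -0.02, 0.36, 0.25, 0, 0, 0]
    - [-1, 0, 0.35, 0.27, 0, 0, 0]
    - [-1, 0, 0.34, 0.29, 0, 0, 0]
    - [-1, 0, 0.32, 0.3, 0, 0, 0]

```text
time_s: 9.35
eef_pos: [536.5, -209.5, 229.8]
eef_rot: [3.142, -0.003, -0.241]
wrist_force: [1.8, 1.5, 1.5]
grip_width: 0.1
```

```bash
python3 go.py 0 -90 260
```

```text
t 9.35 pos [ 536.5 -209.5  229.8] rot [ 3.142e+00 -3.000e-03 -2.410e-01] F [1.8 1.5 1.5] w 0.1
local [   2.8 -121.5  229.8]
shift [-0.11 -1.26 -1.21] turn to yaw [ 0.   -0.03  0.01]
```

Request:
jog_arm:
  commands:
    - [-1, -0.03, 0.27, 0.3, 0, -0.03, 0]
    - [-1, -0.02, 0.25, 0.32, 0, 0, 0]
    - [-1, 0, 0.23, 0.34, 0, 0, 0]
    - [-1, 0, 0.2, 0.36, 0, 0, 0]
    - [-1, 0, 0.18, 0.37, 0, 0, 0]
    - [-1, 0, 0.15, 0.38, 0, 0, 0]

```text
time_s: 9.95
eef_pos: [526.6, -246.0, 173.2]
eef_rot: [3.139, -0.001, -0.243]
wrist_force: [-0.1, -1.3, 1.9]
grip_width: 0.1
```

```bash
python3 go.py 0 -180 114
```

```text
t 9.95 pos [ 526.6 -246.   173.2] rot [ 3.139e+00 -1.000e-03 -2.430e-01] F [-0.1 -1.3  1.9] w 0.1
local [   1.9 -159.3  173.2]
shift [-0.08  0.82  2.37] turn to yaw [ 0.03 -0.01 -0.01]
```

Request:
jog_arm:
  commands:
    - [-1, -0.02, 0.15, 0.36, 0, 0, 0]
    - [-1, 0, 0.12, 0.36, 0, 0, 0]
    - [-1, 0, 0.1, 0.35, 0, 0, 0]
    - [-1, 0, 0.08, 0.35, 0, 0, 0]
    - [-1, 0, 0.05, 0.3, 0, 0, 0]

```text
time_s: 10.45
eef_pos: [522.7, -258.8, 125.6]
eef_rot: [3.139, -0.0, -0.242]
wrist_force: [1.2, -1.1, 1.9]
grip_width: 0.1
```

```bash
python3 go.py 0 -180 114
```

```text
t 10.45 pos [ 522.7 -258.8  125.6] rot [ 3.139 -0.    -0.242] F [ 1.2 -1.1  1.9] w 0.1
local [   1.2 -172.7  125.6]
shift [-0.05  0.29  0.46] turn to yaw [ 0.02 -0.   -0.  ]
```

Request:
jog_arm:
  commands:
    - [-1, 0, 0.03, 0.22, 0, 0, 0]
    - [-1, 0, 0, 0.15, 0, 0, 0]
    - [-1, 0, 0, 0.12, 0, 0, 0]
    - [-1, 0, 0, 0.1, 0, 0, 0]

```text
time_s: 10.85
eef_pos: [521.7, -259.5, 114.0]
eef_rot: [3.139, 0.005, -0.243]
wrist_force: [-4.5, 1.8, 14.2]
grip_width: 0.1
```

```bash
python3 go.py 0 -180 114
```

```text
t 10.85 pos [ 521.7 -259.5  114. ] rot [ 3.139  0.005 -0.243] F [-4.5  1.8 14.2] w 0.1
local [   0.4 -173.6  114. ]
shift [-0.02  0.26  0.  ] turn to yaw [ 0.02  0.04 -0.01]
```

z = 114.0 and the force jumped to 14 N: the lid is against the rim. One short settling press, then lift away.

Request:
jog_arm:
  commands:
    - [-1, 0, 0, 0.08, 0, 0, 0]
    - [-1, 0, 0, 0.05, 0, 0, 0]

```text
time_s: 11.05
eef_pos: [521.7, -259.5, 114.2]
eef_rot: [3.139, 0.005, -0.243]
wrist_force: [-0.3, 0.5, 4.1]
grip_width: -0.1
```

Request:
jog_arm:
  commands:
    - [-1, 0, 0, -0.4, 0, 0, 0]
    - [-1, 0, 0, -1, 0, 0, 0]
    - [-1, 0, 0, -1, 0, 0, 0]
    - [-1, 0, 0, -1, 0, 0, 0]
    - [-1, 0, 0, -1, 0, 0, 0]
    - [-1, 0, 0.5, -1, 0, 0, 0]
    - [-1, 0, 0.5, -1, 0, 0, 0]
    - [-1, 0, 0.5, 0, 0, 0, 0]
    - [-1, 0, 0, 0, 0, 0, 0]
    - [-1, 0, 0, 0, 0, 0, 0]

```text
time_s: 12.05
eef_pos: [508.1, -290.6, 277.2]
eef_rot: [-3.139, 0.023, -0.238]
wrist_force: [-0.3, 0.9, 0.9]
grip_width: -0.2
```

```bash
python3 go.py; python3 - <<'E'
from h import *
from station import ctrl
p=np.load("p.npy");o=[]
L=np.array([[sx*83,y,14] for sx in(1,-1) for y in(0,-210)])
for n,b in(("scene",(160,90,480,310)),("side",(220,60,460,330))):
    c=ctrl.read_camera(n);k=3 if n=="scene" else 3
    im=cv2.resize(c["frame"][:,:,::-1],None,fx=k,fy=k,interpolation=2)
    for u in proj(c,toW(p,L)):cv2.circle(im,tuple(int(v) for v in u*k+1),4,(0,0,255),1)
    a=im[b[1]*k:b[3]*k,b[0]*k:b[2]*k];o.append(cv2.resize(a,(int(a.shape[1]*480/a.shape[0]*.7),336)))
cv2.imwrite("pics/end.png",cv2.convertScaleAbs(np.hstack(o),alpha=1.6));print(np.hstack(o).shape)
E
```

```text
t 12.05 pos [ 508.1 -290.6  277.2] rot [-3.139  0.023 -0.238] F [-0.3  0.9  0.9] w -0.2
local [  -5.3 -207.1  277.2]
(336, 786, 3)
```

View pics/end.png

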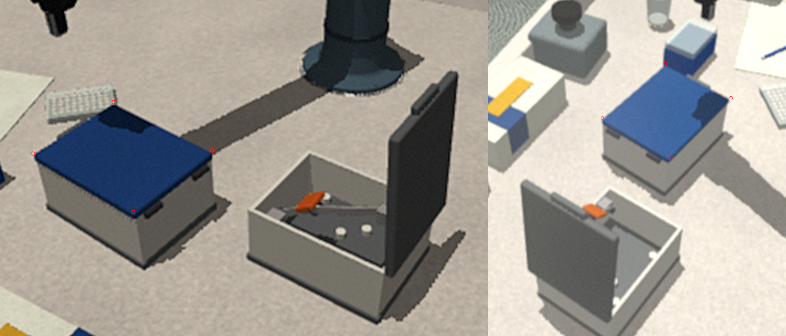

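```bash
python3 -c "
from station import ctrl
print(ctrl.hand_in())"
```

```text
the job is handed in; nothing more can be done
None
```

The blue chest is shut, the grey chest is still propped open, and the job was handed in at about 12 s.

- **Stay:** I pressed the orange pad about 30 mm down with closed fingertips, with forces of about 2 N. It shifted about 16 mm toward the lid and stayed broken, and the lid leaned about 10° in.
- **Lid:** I pushed the outer face near the free edge along its arc, at about 2–4 N in the readings between moves. At the end the fingertip stood at z = 114.0 mm, which is the level for shut, and the force rose to 14 N against the rim.
- **Last checks:** The scene and side pictures show the blue lid flat and flush, the grey lid unmoved and the arm clear.
- **Small disagreements:**
  - One lid corner in the scene picture lies about 3 px below the predicted point. The first fit had an error of the same size at one lid corner.
  - During the final settling press the force eased to 4 N with no further travel.

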